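Hold the dusting stencil over the square cake

TASK

I want to dust the square chocolate cake with icing sugar: pick up the square stencil by its handle, carry it across over the things standing on the counter, and hold it level about a centimetre above the top of the square cake, centred on it with its edges in line with the cake's edges. Never let the stencil or your gripper touch the cake, and leave the cake and everything else on the counter where it stands. Finish while still holding the stencil still in the air like that, without putting it down or letting go, so that I can dust through it.

Things in the scene. Friction and masses are not known exactly. Their poses are not given: they have to be found in the camera images.
- square_stencil: Square dusting stencil, loose, 90 to 140 g, lying flat: steel sheet 120 x 120 x 2.5 mm with star cut-outs, the same after a quarter turn. At its -x edge wires rise to a level black handle bar along -x, which points roughly to the robot at first. It balances about 23 mm from the sheet's centre, towards the handle. Origin: centre of the sheet's underside; z up; x, y along its edges.
- square_stencil_grip (a point): Middle of the square stencil's black handle bar, 120 mm along the stencil's -x from its origin and 36 mm above the sheet's underside. The bar runs along x, 80 mm long (80 to 160 mm from the sheet's centre), 18 mm wide in y, 16 mm high, with free space beneath. Axes as the stencil's.
- square_cake: The square chocolate cake on a white square board, loose, 0.6 kg: board 126 x 126 x 10 mm on the counter, cake 110 x 110 mm and 45 mm high upon it, the flat top 55 mm above the counter. Origin: centre of the board's underside; x and y parallel to the edges; z up.
- square_cake_top (a point): Centre of the square cake's flat top, 55 mm above its origin; axes as the cake's.
- round_stencil: A like stencil with a round sheet 120 mm in diameter and the same handle, not needed. Origin: centre of the sheet's underside.
- round_cake: A round chocolate cake, 110 mm in diameter on a white board 126 mm in diameter, 55 mm high in all, not to be touched. Origin: centre of the board's underside.
- milk_jug: Steel milk jug standing on the counter, 76 mm in diameter, 95 mm high, its handle reaching 66 mm out along +y. Origin: centre of the underside.
- cup_stack: Stack of nested white paper cups, 85 mm in diameter, 170 mm high, light. Origin: centre of the underside.
- sugar_shaker: Steel icing-sugar shaker with a domed holed lid, 72 mm in diameter, 108 mm high. Origin: centre of the underside.
- squeeze_bottle: Amber squeeze bottle with a white nozzle, 64 mm in diameter, 168 mm high. Origin: centre of the underside. Jug, cups, shaker and bottle stand in a row, in any order, between the stencils (robot's right) and the cakes (robot's left).
- cup_and_saucer: White cup on a saucer (one piece), 132 mm across, 58 mm high. Origin: centre of the underside.
- tongs: Steel serving tongs lying flat, 190 mm long along their x, 12 mm high. Origin: the middle, at the counter.
Things that resemble listed ones, but are neither listed nor needed, are in the scene too. What is shaped like the cup_and_saucer but blue or yellow is not meant.

How it is judged (in metres and radians):
On the way:
1. the square stencil is held in the fingers, lifted well clear of the counter (height (world z) of square_stencil above 0.04 m and contact force between the fingers and square_stencil above 0.5 N), for 0.2 s.
At the end, for the whole second after the job is handed in: The stencil is held still by the fingers alone, underside 4 to 20 mm above the square cake's top, centres within 10 mm, level and edges parallel within 0.12 rad (any quarter turn), touching nothing else; the square cake moved under 20 mm, other things under 30 mm and upright (horizontal distance between square_stencil and square_cake_top below 0.01 m and z of square_stencil in the frame of square_cake_top between 0.004 and 0.02 m and angle between square_stencil's own z axis and vertical below 0.12 rad and (angle between the x axis of square_stencil and the x axis of square_cake, either way round below 0.12 rad or angle between the x axis of square_stencil and the y axis of square_cake, either way round below 0.12 rad) and contact force between the fingers and square_stencil above 0.5 N and contact force between square_stencil and square_cake below 0.05 N and contact force between square_stencil and round_stencil below 0.05 N and contact force between square_stencil and round_cake below 0.05 N and contact force between square_stencil and milk_jug below 0.05 N and contact force between square_stencil and cup_stack below 0.05 N and contact force between square_stencil and sugar_shaker below 0.05 N and contact force between square_stencil and squeeze_bottle below 0.05 N and contact force between square_stencil and cup_and_saucer below 0.05 N and contact force between square_stencil and tongs below 0.05 N and linear speed of square_stencil below 0.02 m/s and angular speed of square_stencil below 0.1 rad/s and distance of square_cake from where it was at the start of the episode below 0.02 m and not (distance of any of round_stencil, round_cake, milk_jug, cup_stack, sugar_shaker, squeeze_bottle, cup_and_saucer, tongs from where it was at the start of the episode above 0.03 m or angle between any of round_stencil, round_cake, milk_jug, cup_stack, sugar_shaker, squeeze_bottle, cup_and_saucer, tongs's own z axis and vertical above 0.35 rad)); the arm keeps its last pose, push and grip.
It fails at once if the stencil or the robot touches the square cake (contact force between any of square_stencil, the fingers, the arm and square_cake above 0.1 N).
It fails at once if the square cake is moved (distance of square_cake from where it was at the start of the episode above 0.02 m).
It fails at once if another thing is shifted by more than 30 mm or tipped (distance of any of round_stencil, round_cake, milk_jug, cup_stack, sugar_shaker, squeeze_bottle, cup_and_saucer, tongs from where it was at the start of the episode above 0.03 m or angle between any of round_stencil, round_cake, milk_jug, cup_stack, sugar_shaker, squeeze_bottle, cup_and_saucer, tongs's own z axis and vertical above 0.35 rad).
It also fails if it takes over 35 s, if anything falls off the work surface, if the arm or the gripper's body presses on something with over 40 N, if the wrist force passes 120 N, or if a joint passes its speed limit or range.

ROBOT

A 6-joint arm with a two-finger parallel gripper is mounted at the origin on the work surface. World frame = base frame: x ahead of the robot, y to its left, z up, the work surface at z = 0. Lengths are in mm, angles in rad, forces in N, time in s.
With the tool pointing down it reaches from about 275 to 850 mm from the base axis. Payload 19 kg.
Tool frame: the origin (TCP) lies midway between the tips of the shut fingers; the grasp point (between the pads) lies 19 mm behind it (ctrl.grip_point_offset is the distance from the TCP to the grasp point, in mm); z points along the fingers, x is the direction in which the jaws open and shut, and the axes are right-handed (so a half turn about z gives the same grasp; the last joint's range is limited). The gripper opens to 85 mm and grips with 20 to 120 N. Pads are 22 mm wide; open, the fingers measure 114 mm over their backs; the gripper's body (76 mm by 85 mm) begins 54 mm behind the grasp point. The pads swing forward as they close: fully open they stand 13 mm farther back than shut.
Start: joints at [1.107, 0.15, 1.437, -0, 1.554, -0.134], TCP at [186.219, 543.979, 231.267] pointing down, gripper open.
Joint ranges: [-2.8, 2.8], [-0.68, 2.1], [0.12, 2.68], [-1.39, 4.53], [0.16, 2.79], [-2.81, 2.81]. Speed limits (rad/s): [1.89, 1.89, 2.22, 3.01, 3.01, 3.01].

INTERFACE

Orientations are given as [roll, pitch, yaw] about the fixed x, y, z axes, in that order (R = Rz(yaw) Ry(pitch) Rx(roll)).
In Python, from cell import ctrl, optics, ticket gives the robot as it stands. The module is installed in compiled form; this text tells all that it offers.
- The arm moves only by the shell command python3 -m inch 'ROWS' [OPENING]. ROWS is JSON, a list that holds one entry, the list of rows, each a list of 6 numbers: the shift along the tool's x, y, z in mm, then the turn, a rotation vector about the tool's x, y, z in degrees. In form: [[[x, y, z, wx, wy, wz], ...]]. A call has 1 to 20 rows; each row is the pose to reach, as a shift and turn from the pose measured when the call began, along the tool's axes at that moment; what a row does not reach only later rows make up. A row lasts 1/12 s, in which the tool goes at most 41.7 mm and 7.16 degrees, less where a joint would pass 70% of its speed; a pose out of reach is approached as far as the arm can. A call with a gripper value outside its range is refused whole. OPENING is the opening, from 0 (shut) to 1 (fully open), set as the call begins (- or left out, the last holds). The fingers move at their own pace and stop on an object; the grip force is fixed at half the most. Time passes only in rows, so rows that repeat a pose let the fingers close. It gives the time, the measured TCP pose, the force and the opening at its end, in the units of the state.
- ctrl.read_state(): the state, without advancing time (a new reading comes with each control period).
- optics.read_camera(name): name is "scene" or "top"; returns a dict with "pixels" (480x640x3 uint8, red, green, blue), "range_z" (480x640 float32, mm along the optical axis (not along the pixel's ray), 0 where there is no reading), "fov_y" (degrees; the focal length in pixels is half the picture's height over the tangent of half this angle, whatever the lens; pixels are square), "cx", "cy" (the principal point, pixels), "rvec" (rotation vector, rad) and "tvec" (3), from world to camera coordinates, as OpenCV has them. Camera axes: x right, y down, z forward; pixel columns grow to the right and rows downward; lengths in mm; the calibration is good to about 2 mm. A picture is of the moment at which its call begins.
- ticket.job_done(): hands the job in, once; it reports no verdict.
The state is a dict: "time": time; "joints": joint angles; "qvel": joint speeds; "effort": joint torques, N m; "ee_pos": TCP position; "tool_rot": TCP orientation; "wrist_force": force on the tool from outside, world axes, zero at the start; "ft_torque": the same for the moment, N m; "finger_gap": finger opening in mm.
Only numpy, scipy, OpenCV 4.12 (cv2) and the standard library are available. Lean on these libraries where they do the work, as an engineer would, in place of code of your own. Each camera call takes 0.05 s, during which the arm holds its last target. There are 200 camera calls.

## Working session

There is one attempt and no reset: what is moved stays moved. The work goes in short steps, Python scripts to look and compute and a shell command to move; the robot and the scene stay as the last step left them, time stands still between calls to the robot, and variables do not carry over. Pictures are saved under pics/ and viewed, about 8 in all and at most 12, crops included, and the job is handed in when it is done.

```bash
mkdir -p pics
cat > h.py <<'E'
import numpy as np, cv2
from scipy.spatial.transform import Rotation as R
from cell import ctrl, optics, ticket
def cam(n):
    d=optics.read_camera(n); h=d["pixels"].shape[0]
    f=h/2/np.tan(np.radians(d["fov_y"])/2); M=cv2.Rodrigues(np.array(d["rvec"],float))[0]; t=np.array(d["tvec"],float).ravel()
    v,u=np.mgrid[0:h,0:d["pixels"].shape[1]]; z=d["range_z"].astype(float)
    P=np.stack([(u-d["cx"])/f*z,(v-d["cy"])/f*z,z],-1)
    d["W"]=(P-t)@M; d["W"][z==0]=np.nan; d["f"]=f; d["M"]=M; d["t"]=t
    return d
def save(d,n): cv2.imwrite("pics/"+n+".png",d["pixels"][:,:,::-1])
def ray(d,uv,h):
    uv=np.atleast_2d(uv).astype(float); c=np.c_[(uv-[d["cx"],d["cy"]])/d["f"],np.ones(len(uv))]
    w=c@d["M"]; o=-d["M"].T@d["t"]; return o+w*((h-o[2])/w[:,2])[:,None]
E
python3 - <<'E'
from h import *
s=ctrl.read_state(); print(s, ctrl.grip_point_offset)
for n in("top","scene"):
    d=cam(n); save(d,n+"0"); np.savez("/tmp/"+n+"0",W=d["W"],px=d["pixels"]); print(n,-d["M"].T@d["t"],d["f"])
E
```

```text
{'time': 0.0, 'joints': array([ 1.10699456e+00,  1.50938912e-01,  1.43800831e+00,  1.03704492e-05,
        1.55380923e+00, -1.34004258e-01]), 'qvel': array([-4.71944855e-05,  1.69480141e-04,  1.86210723e-04, -2.28649371e-04,
        7.38791097e-04, -5.08115916e-04]), 'effort': array([ 2.47007942e-03, -7.13065052e+01, -5.70865202e+01, -1.35896162e-04,
        9.02439962e-03, -4.28628448e-05]), 'ee_pos': array([186.12198679, 543.78512398, 230.71359684]), 'tool_rot': array([-3.14142689e+00,  1.15198035e-03,  1.24099873e+00]), 'wrist_force': array([ 0.55979656,  0.27018654, -0.2908643 ]), 'ft_torque': array([ 0.04559545,  0.09920105, -0.0096828 ]), 'finger_gap': 85.49492970206602} 18.700000000000003
top [ 295.4844596     5.51402509 1797.578077  ] 622.7108451932811
scene [1656.42329535 -594.988482   1041.2204961 ] 600.0006587609571
```

View pics/top0.png

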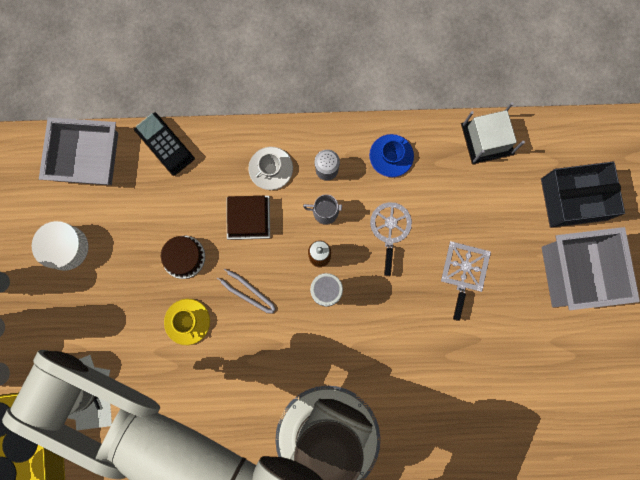

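View pics/scene0.png

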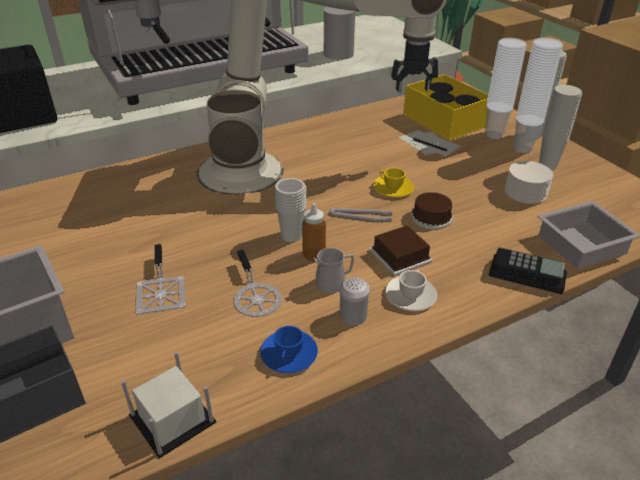

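The top view shows the square stencil's sheet at about (467,267) with its bar from (463,293) to (459,320). The square cake is at (248,216) and the round cake at (182,256). The row is shaker (327,164), jug (325,209), bottle (319,253) and cups (326,289). The scene view agrees. Next I measure the stencil and the cake.

Run:
```python
from h import *
d=cam("top"); im=d["pixels"].astype(int); W=d["W"]; b=im.max(2); sat=im.max(2)-im.min(2)
def comp(mask,box):
    u0,v0,u1,v1=box; m=np.zeros(mask.shape,np.uint8); m[v0:v1,u0:u1]=mask[v0:v1,u0:u1]
    n,l,st,c=cv2.connectedComponentsWithStats(m); k=1+np.argmax(st[1:,4]); return (l==k)
def rect(pts): 
    return cv2.minAreaRect(pts.astype(np.float32))
def uv(m): v,u=np.nonzero(m); return np.c_[u,v]
# handle
m=comp((b<70),(440,285,480,330)); P=ray(d,uv(m),44); print("bar",rect(P[:,:2]),m.sum(), np.nanmedian(W[m][:,2]))
c,s,a=rect(P[:,:2])
# sheet: low saturation
m=((sat<45)&(b>110)).astype(np.uint8); m=cv2.morphologyEx(m,cv2.MORPH_CLOSE,np.ones((9,9)))
m=comp(m>0,(436,236,497,298)); P=ray(d,uv(m),2.5); print("sheet",rect(P[:,:2]),m.sum(),np.nanmedian(W[m][:,2]))
cv2.imwrite("/tmp/m.png",m*255.)
# cake top by range & dark
box=(215,185,285,250)
m=comp((W[...,2]>48)&(W[...,2]<66),box); P=ray(d,uv(m),55); print("cakeTop range",rect(P[:,:2]),m.sum(),np.nanmedian(W[m][:,2]))
m=comp((b<95)&(W[...,2]>40),box); P=ray(d,uv(m),55); print("cakeTop dark",rect(P[:,:2]),m.sum())
for n,bx in dict(jug=(300,190,345,228),cups=(305,270,348,308),shaker=(310,145,345,183),bottle=(303,235,335,270),saucer=(245,145,296,190),rstencil=(365,200,415,280),tongs=(218,265,278,315),rcake=(158,233,208,280)).items():
    u0,v0,u1,v1=bx; Q=W[v0:v1,u0:u1].reshape(-1,3); Q=Q[Q[:,2]>9]; print(n,np.round([Q.min(0),Q.max(0)]))
```

```text
bar ((357.0821533203125, -379.82763671875), (19.813762664794922, 78.8602294921875), 73.9900131225586) 194 44.748883129783366
sheet ((465.6363830566406, -412.072509765625), (121.5377197265625, 135.1890869140625), 73.9002456665039) 1798 3.517595336376502
cakeTop range ((630.0999145507812, 213.553955078125), (108.90353393554688, 110.67736053466797), 89.25639343261719) 1407 55.87220698559952
cakeTop dark ((629.7922973632812, 213.54412841796875), (108.87590026855469, 110.86724090576172), 89.25638580322266) 1471
jug [[600. -66.   9.]
 [709.  60. 103.]]
cups [[363. -66.   9.]
 [469.  50. 186.]]
shaker [[729. -71.   9.]
 [843.  28. 120.]]
bottle [[473. -36.   9.]
 [573.  55. 176.]]
saucer [[711.  74.   9.]
 [850. 220.  70.]]
rstencil [[ 439. -271.    9.]
 [ 672. -123.   56.]]
tongs [[350. 131.   9.]
 [492. 301.  27.]]
rcake [[455. 333.   9.]
 [591. 469.  70.]][ WARN:0@2.435] global loadsave.cpp:1063 imwrite_ Unsupported depth image for selected encoder is fallbacked to CV_8U.
```

Both checks hold. The bar measures 79×20 mm with its top at 44.7 mm, and its centre plus 120 mm gives a sheet centre near (472,-413), which matches the sheet blob. The cake top is 109×111 mm at 55.9 mm, centred at (630,213.5) with yaw -0.7°. The plan is to keep the handle towards -x, grip at 105 mm from the sheet's centre (nearer the balance point), and carry at about 230 mm.

```bash
cat >> h.py <<'E'
def delta(p,yaw_deg,pose=None):
    "shift & rotvec (deg) in present tool axes to a tool-down pose"
    s=ctrl.read_state(); T=R.from_euler("xyz",s["tool_rot"]); G=R.from_euler("xyz",[np.pi,0,np.radians(yaw_deg)])
    return np.round(np.r_[T.inv().apply(np.array(p)-s["ee_pos"]),np.degrees((T.inv()*G).as_rotvec())],1)
E
python3 -c "
from h import *
print(delta([430,30,240],74)); print(delta([371.5,-384.3,120],74))"
```

```text
[-4.072e+02  3.971e+02 -8.800e+00 -0.000e+00  1.000e-01 -2.900e+00]
[-8.180e+02  4.759e+02  1.115e+02 -0.000e+00  1.000e-01 -2.900e+00]
```

```bash
python3 -m inch '[[[-30,30,-9,0,0,-1],[-70,70,-9,0,0,-2.9],[-110,108,-9,0,0,-2.9],[-150,147,-9,0,0,-2.9],[-180,176,-9,0,0,-2.9],[-210,205,-9,0,0,-2.9],[-240,235,-9,0,0,-2.9],[-270,264,-9,0,0,-2.9],[-300,293,-9,0,0,-2.9],[-330,322,-9,0,0,-2.9],[-360,351,-9,0,0,-2.9],[-385,375,-9,0,0,-2.9],[-410,397,-9,0,0,-2.9],[-450,405,-9,0,0,-2.9],[-490,412,-9,0,0,-2.9],[-530,420,-9,0,0,-2.9],[-570,428,-9,0,0,-2.9],[-610,436,-9,0,0,-2.9],[-640,442,-9,0,0,-2.9],[-660,446,-9,0,0,-2.9]]]' 1; python3 -c "
from h import *
print(delta([371.5,-384.3,240],74)); print(delta([371.5,-384.3,100],74))"
```

```text
time: 1.82
ee_pos: [393.3, -227.8, 240.3]
tool_rot: [-3.141, 0.001, 1.29]
wrist_force: [0.5, 0.4, -1.0]
finger_gap: 85.5
[-1.564e+02  2.230e+01  5.000e-01 -0.000e+00  1.000e-01 -1.000e-01]
[-1.562e+02  2.240e+01  1.405e+02 -0.000e+00  1.000e-01 -1.000e-01]
```

```bash
python3 -m inch '[[[-30,4,0,0,0,0],[-70,10,0,0,0,0],[-105,15,10,0,0,0],[-130,18,30,0,0,0],[-148,21,60,0,0,0],[-156,22.3,90,0,0,0],[-156.2,22.4,115,0,0,0],[-156.2,22.4,135,0,0,0],[-156.2,22.4,140.5,0,0,0],[-156.2,22.4,140.5,0,0,0]]]'
python3 - <<'E'
from h import *
d=cam("scene"); save(d,"s1"); im=d["pixels"][200:330,90:250,::-1]; cv2.imwrite("pics/s1c.png",cv2.resize(im,None,fx=4,fy=4)); 
print(delta([371.5,-384.3,16],74))
E
```

```text
time: 2.65
ee_pos: [371.1, -383.7, 98.7]
tool_rot: [-3.139, -0.0, 1.29]
wrist_force: [0.2, -0.5, 0.6]
finger_gap: 85.4
[-0.   0.  84.3 -0.   0.1 -0.1]
```

View pics/s1c.png

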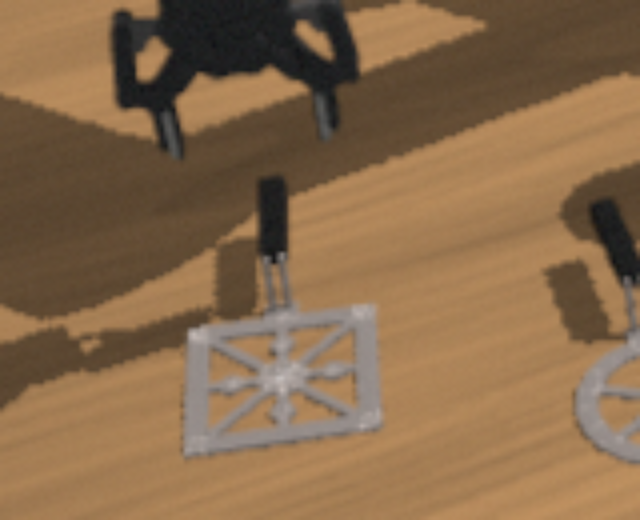

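The crop shows the open fingers at crop (170,150) and (325,130), above and either side of the bar at (272,220). Now I descend and close.

```bash
python3 -m inch '[[[0,0,20,0,0,0],[0,0,40,0,0,0],[0,0,58,0,0,0],[0,0,70,0,0,0],[0,0,78,0,0,0],[0,0,83,0,0,0],[0,0,84.3,0,0,0],[0,0,84.3,0,0,0]]]' ; python3 -m inch '[[[0,0,0,0,0,0],[0,0,0,0,0,0],[0,0,0,0,0,0],[0,0,0,0,0,0],[0,0,0,0,0,0],[0,0,0,0,0,0],[0,0,0,0,0,0],[0,0,0,0,0,0],[0,0,0,0,0,0],[0,0,0,0,0,0]]]' 0
```

```text
time: 3.37
ee_pos: [371.7, -384.6, 16.5]
tool_rot: [-3.142, 0.001, 1.291]
wrist_force: [-0.9, -0.3, -0.4]
finger_gap: 85.4
time: 4.2
ee_pos: [371.8, -384.7, 16.7]
tool_rot: [3.141, 0.002, 1.291]
wrist_force: [-0.1, 1.4, 6.6]
finger_gap: 16.9
```

```bash
python3 -m inch '[[[0,0,-4,0,0,0],[0,0,-12,0,0,0],[0,0,-24,0,0,0],[0,0,-40,0,0,0],[0,0,-56,0,0,0],[0,0,-72,0,0,0],[0,0,-90,0,0,0],[0,0,-110,0,0,0],[0,0,-130,0,0,0],[0,0,-150,0,0,0],[0,0,-170,0,0,0],[0,0,-190,0,0,0],[0,0,-205,0,0,0],[0,0,-215,0,0,0],[0,0,-220,0,0,0],[0,0,-220,0,0,0],[0,0,-220,0,0,0]]]'
cat >> h.py <<'E'
def sheet(cams=("top","scene"),lo=None,tag=None):
    "fit plane to sheet points ahead of the gripper"
    s=ctrl.read_state(); T=R.from_euler("xyz",s["tool_rot"]); out=[]
    for n in cams:
        d=cam(n)
        if tag: save(d,n+tag)
        L=T.inv().apply((d["W"]-s["ee_pos"]).reshape(-1,3)).reshape(d["W"].shape) # tool frame; y ahead
        m=(np.abs(L[...,0])<75)&(L[...,1]>40)&(L[...,1]<180)&(L[...,2]>-25)&(L[...,2]<60)
        P=d["W"][m]; 
        if len(P)<50: print(n,len(P)); continue
        c=np.median(P,0)
        for _ in range(8):
            A=np.c_[P[:,:2]-c[:2],np.ones(len(P))]; k=np.linalg.lstsq(A,P[:,2]-c[2],rcond=None)[0]
            r=P[:,2]-c[2]-A@k; P=P[np.abs(r)<max(2*np.median(np.abs(r)),2)]
        q=P[:,:2].astype(np.float32); 
        print(n,len(P),"plane tilt deg x,y",np.degrees(np.arctan(k[:2])).round(2),"rect",cv2.minAreaRect(q),"meanz",P[:,2].mean().round(1),"meanxy",P[:,:2].mean(0).round(1),"res",np.std(r).round(2))
        out.append((d,m,P))
    return out
E
python3 - <<'E'
from h import *
sheet(tag="2")
im=cv2.imread("pics/scene2.png")[120:330,60:340]; cv2.imwrite("pics/s2c.png",cv2.resize(im,None,fx=2.8,fy=2.8,interpolation=cv2.INTER_CUBIC))
E
```

```text
time: 5.62
ee_pos: [371.7, -384.2, 236.2]
tool_rot: [-3.141, 0.001, 1.291]
wrist_force: [0.3, 0.0, -2.4]
finger_gap: 17.0
top 449 plane tilt deg x,y [-0.32  0.07] rect ((472.21051025390625, -412.2306213378906), (118.37686157226562, 119.78471374511719), 74.47941589355469) meanz 223.0 meanxy [ 490.4 -395.9] res 1.51
scene 846 plane tilt deg x,y [-0.19  0.07] rect ((470.7951965332031, -412.9201965332031), (119.96153259277344, 126.08682250976562), 73.83365631103516) meanz 221.7 meanxy [ 473.5 -414.7] res 1.03
```

View pics/s2c.png

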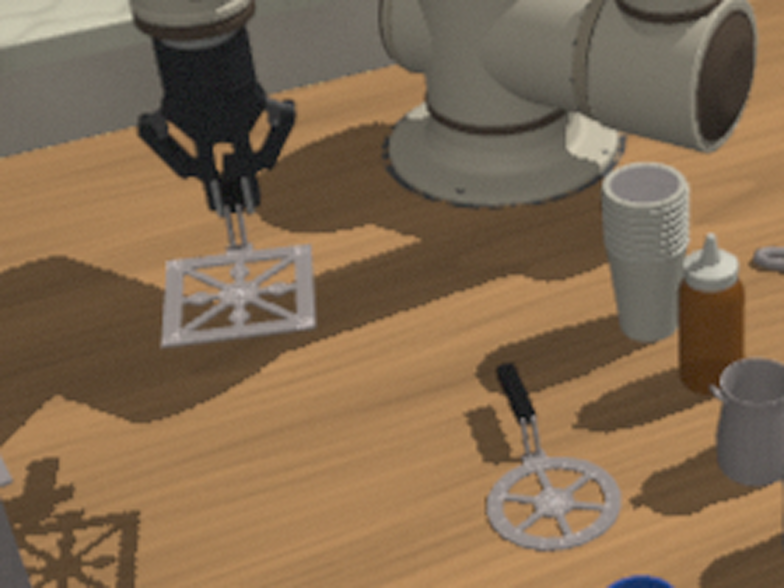

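The stencil is held level, with tilt under 0.5° in both views, and its underside is about TCP z − 16.6. It is clear of the counter. The crop shows the sheet at (240,295) under the fingers and the round stencil undisturbed. Next is the carry.

```bash
python3 -c "
from h import *
print(delta([525.4,214.4,240],89.2))"
```

```text
[ 6.176e+02 -1.780e+01 -4.600e+00 -1.000e-01  0.000e+00 -1.530e+01]
```

```bash
python3 -m inch '[[[5,0,-4,0,0,0],[15,0,-4,0,0,0],[30,-1,-4,0,0,-0.5],[50,-1,-4,0,0,-1],[74,-2,-4,0,0,-2],[100,-3,-4,0,0,-3],[128,-4,-4,0,0,-4],[156,-4,-4,0,0,-5],[184,-5,-4,0,0,-6],[212,-6,-4,0,0,-7],[240,-7,-4,0,0,-8],[268,-8,-4,0,0,-9],[296,-9,-4,0,0,-10],[324,-9,-4,0,0,-11],[352,-10,-4,0,0,-12],[380,-11,-4,0,0,-13],[405,-12,-4,0,0,-13.5],[428,-12,-4,0,0,-14],[448,-13,-4,0,0,-14.5],[465,-13,-4,0,0,-15]]]'; python3 -c "
from h import *
print(delta([525.4,214.4,240],89.2))"
```

```text
time: 7.38
ee_pos: [487.0, 69.1, 239.4]
tool_rot: [-3.14, -0.0, 1.555]
wrist_force: [0.0, 0.1, -1.5]
finger_gap: 16.9
[ 1.459e+02  3.610e+01 -6.000e-01 -1.000e-01 -0.000e+00 -1.000e-01]
```

```bash
python3 -m inch '[[[15,4,0,0,0,0],[33,8,0,0,0,0],[53,13,0,0,0,0],[74,18,0,0,0,0],[95,24,0,0,0,0],[113,28,0,0,0,0],[127,31,0,0,0,0],[138,34,0,0,0,0],[144,36,0,0,0,0],[145.9,36,0,0,0,0],[145.9,36,0,0,0,0],[145.9,36,0,0,0,0]]]'
python3 - <<'E'
from h import *
print(ctrl.read_state()["ee_pos"]); sheet(tag="3")
E
```

```text
time: 8.38
ee_pos: [525.2, 213.8, 239.4]
tool_rot: [-3.14, 0.0, 1.554]
wrist_force: [-0.7, -0.9, -1.3]
finger_gap: 16.9
[525.22441287 213.84105238 239.42909746]
top 217 plane tilt deg x,y [ 0.61 -0.59] rect ((629.7802734375, 212.45687866210938), (117.15873718261719, 119.18909454345703), 89.32283782958984) meanz 225.1 meanxy [657.7 191.4] res 1.17
scene 692 plane tilt deg x,y [-0.18  0.13] rect ((627.9038696289062, 210.69046020507812), (123.72071838378906, 125.2682876586914), 89.7491455078125) meanz 225.3 meanxy [630.3 209.5] res 1.03
```

View pics/top3.png

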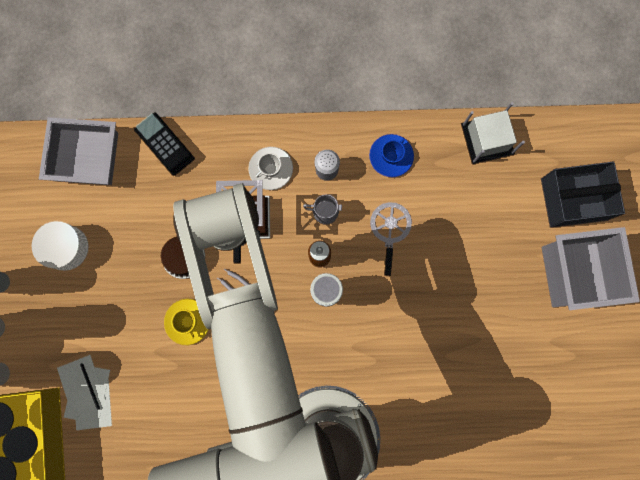

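The top view shows the sheet over the cake near (248,215), partly hidden by the arm, and nothing else has moved. The sheet reads (629.8,212.5) against the cake at (630,213.5). I lower it partway and check.

```bash
python3 -m inch '[[[0,0,6,0,0,0],[0,0,18,0,0,0],[0,0,34,0,0,0],[0,0,52,0,0,0],[0,0,70,0,0,0],[0,0,88,0,0,0],[0,0,104,0,0,0],[0,0,118,0,0,0],[0,0,128,0,0,0],[0,0,134,0,0,0],[0,0,136,0,0,0],[0,0,136,0,0,0],[0,0,136,0,0,0]]]'
python3 - <<'E'
from h import *
o=sheet(("scene",),tag="4"); d=o[0][0]
print(ctrl.read_state()["ee_pos"])
im=cv2.imread("pics/scene4.png")[190:310,340:460]; cv2.imwrite("pics/s4c.png",cv2.resize(im,None,fx=5,fy=5,interpolation=cv2.INTER_CUBIC))
E
```

```text
time: 9.57
ee_pos: [525.5, 213.7, 104.1]
tool_rot: [-3.141, -0.0, 1.554]
wrist_force: [0.5, -0.2, -1.7]
finger_gap: 16.9
scene 1657 plane tilt deg x,y [-7.7   3.28] rect ((628.6773681640625, 211.5805206298828), (125.06417083740234, 126.20532989501953), 88.73681640625) meanz 74.0 meanxy [638.4 206.6] res 17.27
[525.52150611 213.76679791 104.24297867]
```

View pics/s4c.png

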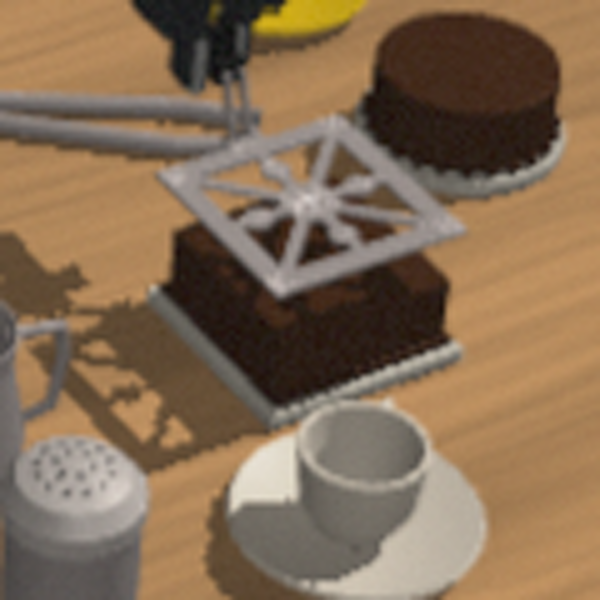

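The crop shows the sheet above the cake, with its outline in line with the cake's edges. That plane fit included cake points, so I compare sheet and cake by height slices in the same camera.

Run:
```python
from h import *
W0=np.load("/tmp/scene0.npz")["W"]; near=lambda W,lo,hi:(np.hypot(W[...,0]-630,W[...,1]-213)<95)&(W[...,2]>lo)&(W[...,2]<hi)
p=W0[near(W0,52,60)]; print("cake scene",cv2.minAreaRect(p[:,:2].astype(np.float32)),p[:,2].mean())
for n in("scene","top"):
    d=cam(n); im=d["pixels"].astype(int); W=d["W"]
    m=near(W,83,97)&(W[...,0]>573); 
    if n=="top": m&=(im.min(2)>0)&(W[...,2]<95)
    P=W[m]; A=np.c_[P[:,:2]-[630,213],np.ones(len(P))]; k=np.linalg.lstsq(A,P[:,2],rcond=None)[0]
    print(n,len(P),"slopes deg",np.degrees(k[:2]).round(2),"z at centre",k[2].round(1),cv2.minAreaRect(P[:,:2].astype(np.float32)), P[:,:2].min(0),P[:,:2].max(0))
    v,u=np.nonzero(m); Q=ray(d,np.c_[u,v],90.2); print("  ray rect",cv2.minAreaRect(Q[:,:2].astype(np.float32)))
```

```text
cake scene ((632.8697509765625, 213.60516357421875), (113.70939636230469, 112.09184265136719), 0.27453845739364624) 55.73305714378819
scene 860 slopes deg [-0.31 -0.19] z at centre 90.2 ((632.202392578125, 211.50502014160156), (126.00666809082031, 118.39926147460938), 89.822265625) [573.07630291 148.33165056] [691.35044727 274.58499314]
  ray rect ((630.2108154296875, 210.9648895263672), (121.45654296875, 119.9640884399414), 89.16122436523438)
top 373 slopes deg [0.4 0.1] z at centre 89.4 ((632.3804931640625, 212.383544921875), (119.41326904296875, 115.26006317138672), 88.9495849609375) [573.72452476 152.28716828] [690.74148671 271.48978166]
  ray rect ((631.5865478515625, 212.16278076171875), (119.72682189941406, 113.72972106933594), 88.40316772460938)
```

The sheet is level to about 0.3°, with its underside at 87.6 mm and its yaw matching the cake's. It sits about 1.5 mm low in y, so I shift +1.3 mm along tool x and lower 21.5 mm.

```bash
python3 -m inch '[[[0.5,0,1,0,0,0],[1,0,3,0,0,0],[1.3,0,6,0,0,0],[1.3,0,9,0,0,0],[1.3,0,12,0,0,0],[1.3,0,15,0,0,0],[1.3,0,18,0,0,0],[1.3,0,20,0,0,0],[1.3,0,21,0,0,0],[1.3,0,21.5,0,0,0],[1.3,0,21.5,0,0,0],[1.3,0,21.5,0,0,0],[1.3,0,21.5,0,0,0],[1.3,0,21.5,0,0,0]]]'
python3 - <<'E'
from h import *
near=lambda W,lo,hi:(np.hypot(W[...,0]-630,W[...,1]-213)<95)&(W[...,2]>lo)&(W[...,2]<hi)
for n in("scene","top"):
    d=cam(n); save(d,n+"5"); W=d["W"]; im=d["pixels"].astype(int)
    m=near(W,63,75)&(W[...,0]>565)&(im.max(2)-im.min(2)<40)&(im.max(2)>90)
    if n=="top": m&=W[...,1]<290
    P=W[m]; A=np.c_[P[:,:2]-[630,213],np.ones(len(P))]; k=np.linalg.lstsq(A,P[:,2],rcond=None)[0]
    v,u=np.nonzero(m); Q=ray(d,np.c_[u,v],68.6)
    print(n,len(P),"slopes deg",np.degrees(k[:2]).round(2),"z",k[2].round(1),cv2.minAreaRect(Q[:,:2].astype(np.float32)))
s=ctrl.read_state(); print(s["ee_pos"],s["tool_rot"],s["qvel"].round(4),s["wrist_force"],s["finger_gap"])
im=cv2.imread("pics/scene5.png")[190:310,340:460]; cv2.imwrite("pics/s5c.png",cv2.resize(im,None,fx=5,fy=5,interpolation=cv2.INTER_CUBIC))
E
```

```text
time: 10.88
ee_pos: [525.5, 215.1, 82.8]
tool_rot: [3.141, -0.0, 1.554]
wrist_force: [-0.0, 0.3, -1.9]
finger_gap: 17.1
scene 868 slopes deg [-0.29 -0.09] z 68.8 ((625.3529052734375, 213.00341796875), (120.79545593261719, 128.91766357421875), 89.39601135253906)
top 372 slopes deg [-0.34  0.38] z 69.3 ((630.6622314453125, 213.3702392578125), (116.67538452148438, 118.01065826416016), 89.24214935302734)
[525.52356064 215.09408872  82.80613774] [ 3.14147725e+00 -3.60696298e-04  1.55397286e+00] [-0.0006  0.0012 -0.0009  0.0007  0.0003 -0.0007] [ 0.46732186  0.28649223 -0.66193151] 17.06114158556518
```

View pics/s5c.png

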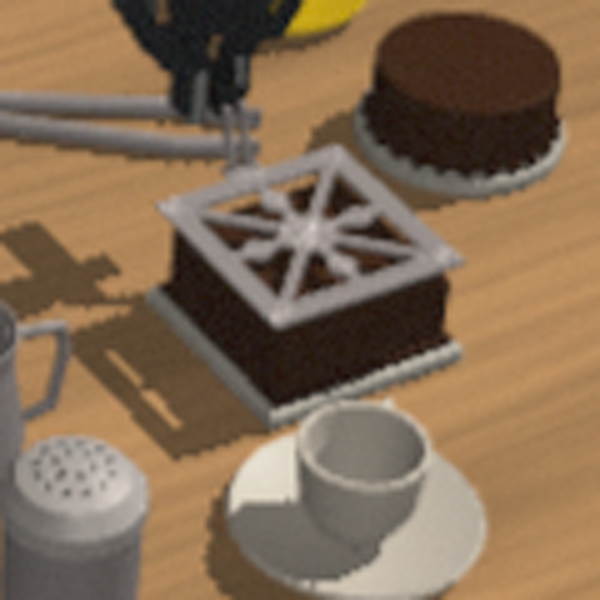

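The sheet is centred at about (630.7,213.4) against the cake at (630,213.5), level, with its underside at about 66 mm, so roughly 11 mm above the cake top. The scene rectangle's 129 mm length includes a bit of the wires, so its low x centre is not a real offset. The arm is still, so I hand in.

```bash
python3 -c "
from h import *
print(ticket.job_done()); s=ctrl.read_state(); print(s['time'],s['ee_pos'],s['finger_gap'])"
```

```text
the job is handed in; nothing more can be done
None
the job is handed in; nothing more can be done
```

The arm is holding the square stencil still over the square cake, ready to dust. I gripped it by the handle 105 mm from the sheet's centre, carried it over the row with its underside at about 220 mm, and handed the job in at about 11 s. No verdict was reported.

- **Centring:** in the top view the sheet is at (630.7, 213.4) against the cake at (630.0, 213.5), so the centres agree within about 1 mm.
- **Height:** the underside is about 66 mm up, roughly 11 mm above the cake top.
- **Level and edges:** tilt is about 0.4° or less, and the edges are parallel to the cake's within about 1°.
- **Grip and contact:** the fingers are closed on the bar at 17 mm. The wrist force was only about 2 N and the last picture shows a gap under the sheet, so I saw no sign of contact with the cake. Nothing else in the pictures had visibly moved.

**Disagreements:**
- The last scene-camera fit put the sheet's centre 5 mm lower in x. I put that down to the handle wires: it measured 129 mm long on a 120 mm sheet.
- An earlier tilt reading of 7.7° was wrong because the fit included cake points. I redid it by height slices and got about 0.3°.

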